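# Make up two repair kits

## Robot

A 6-joint arm with a two-finger parallel gripper is mounted at the origin on the work surface. World frame = base frame: x ahead of the robot, y to its left, z up, the work surface at z = 0. Lengths are in m, angles in rad, forces in N, time in s.
With the tool pointing down it reaches from about 0.275 to 0.875 m from the base axis. Payload 12.5 kg.
Tool frame: the origin (TCP) lies at the very end of the fingers, on their centre line; the grasp point (between the pads) lies 19 mm behind it; x points along the fingers, y is the direction in which the jaws open and shut, and the axes are right-handed (so a half turn about x gives the same grasp; the last joint's range is limited). The gripper opens to 85 mm and grips with 20 to 120 N. Pads are 22 mm wide; open, the fingers measure 114 mm over their backs; the gripper's body (76 mm by 85 mm) begins 54 mm behind the grasp point. The pads swing forward as they close: fully open they stand 13 mm farther back than shut.
Start: joints at [1.217, 0.351, 1.652, -0, 1.139, -0.085], TCP at [0.146, 0.53, 0.231] pointing down, gripper open.
Joint ranges: [-2.75, 2.75], [-0.79, 2.1], [0.01, 2.65], [-1.57, 4.71], [0.07, 3.14], [-2.87, 2.87]. Speed limits (rad/s): [2.22, 2.22, 2.79, 3.14, 3.14, 3.14].

## Interface

Orientations are given as a 3x3 rotation matrix whose columns are the frame's x, y, z axes.
In Python, from bench import manip gives the robot as it stands. Calls block until the motion is done:
- manip.move_ptp(position, orientation): joint-space move of the TCP to a pose.
- manip.move_l(position, attitude=None, max_speed=0.15): straight line of the TCP; attitude=None keeps the orientation; max_speed is the mean speed in m/s.
- manip.move_j(angles): joint-space move.
- manip.set_gripper(opening, effort=None): opening from 0.0 (shut) to 1.0 (fully open); effort is the grip in N (None keeps the last); returns when the fingers have stopped.
- manip.dwell(seconds).
- manip.inverse_kinematics(position, orientation): joint angles nearest the present ones, or None.
- manip.grab_frame(name): name is "side" or "top" or "wrist"; returns (picture, depth): 480x640x3 uint8, red, green, blue; 480x640 float32, m along the optical axis (not along the pixel's ray), 0 where there is no reading.
- manip.get_calibration(name): a dict with "camera_matrix" (3x3 intrinsics, pixels), "k1" (the pictures are not rectified: a ray, as slopes to the right and down, at radius r is drawn at 1 + k1 r^2 times it, then the intrinsics apply), "R" (3x3) and "t" (3): a world point X has camera coordinates R X + t. Camera axes: x right, y down, z forward; pixel columns grow to the right and rows downward; lengths in m; the calibration is good to about 2 mm. A picture is of the moment at which its call begins: read the wrist's pose just before it. get_calibration takes no time and is no camera call; for the wrist camera it gives the pose at the moment of the call.
A pose or a line that the arm cannot do raises manip.Unreachable and nothing moves.
- manip.sign_off(): hands the job in, once; it reports no verdict.
Trained networks look in the newest picture that a camera, given by its name, has taken for a name from the list of things; names that differ only in an ending like _2 or _b are one class to them, and where a whole thing is asked for, a point or a joint stands for the part that bears it (a point fixed in the world has none). Each returns a list of dicts, best first, with "confidence" (0 to 1); they miss things now and then, are a little off and sometimes report something else, mostly with a low value. They report only what shows in the picture. A call takes as long as a camera call.
- manip.look_for(camera, name): "at" ([x, y, z] in m, in world coordinates, good to about 4 mm: the middle of the surface that is visible of it).
Readings, each from a call of its own:
- manip.current_time(): time.
- manip.current_qpos(): joint angles.
- manip.current_joint_vel(): joint speeds.
- manip.current_joint_torque(): joint torques, N m.
- manip.current_ee_pos(): TCP position.
- manip.current_tcp_rot(): TCP orientation.
- manip.current_force(): force on the tool from outside, world axes, zero at the start.
- manip.current_ft_torque(): the same for the moment, N m.
- manip.current_grip_width(): opening from 0.0 (shut) to 1.0 (fully open).
Only numpy, scipy, OpenCV 4.12 (cv2) and the standard library are available. Lean on these libraries where they do the work, as an engineer would, in place of code of your own. Each camera call takes 0.05 s, during which the arm holds its last target. There are 200 camera calls.

## Task

Make up the two repair kits from the parts lying on the bench mat: the transformer, the tall black capacitor and the orange relay go in the blue tray, the finned heat sink and the short blue capacitor go in the yellow tray. Stand every part upright on the tray floor, each in a compartment of its own (any compartment of the right tray), and let go of it. Leave the green terminal block, the red solder spool and the white flux bottle where they are.

Things in the scene. Friction and masses are not known exactly. Their poses are not given: they have to be found in the camera images.
- tall_capacitor_center (a point): tall electrolytic capacitor, black sleeve with silver top: upright cylinder, diameter 35 mm, 60 mm high, 70 g. The point is its centre, 30 mm above its underside; z is up along its axis
- short_capacitor_center (a point): short electrolytic capacitor, blue sleeve with silver top: upright cylinder, diameter 40 mm, 36 mm high, 60 g. The point is its centre, 18 mm above its underside; z is up along its axis
- transformer_center (a point): small transformer, dark steel core round a copper winding: block 48 mm (its x) by 36 mm (its y) by 40 mm high, to be gripped as a solid block, 220 g. The point is its centre, 20 mm above its underside; z up
- heat_sink_center (a point): bare aluminium finned heat sink: block 44 mm (its x) by 34 mm (its y) by 38 mm high, to be gripped as a solid block, 90 g. The point is its centre, 19 mm above its underside; z up
- relay_center (a point): relay, orange box on a black foot: 30 mm (its x) by 24 mm (its y) by 42 mm high, 45 g. The point is its centre, 21 mm above its underside; z up
- blue_tray: blue kit tray, 222 x 106 x 13 mm, fixed to the bench, open on top: three compartments in a row along its x axis, each 70 mm (x) by 100 mm (y) inside, their centres at x = -73, 0 and +73 mm from the tray's origin. Floor 3 mm thick, outer walls and the two dividers 3 mm thick and reaching 13 mm above the bench. Origin: centre of its underside, at bench height
- yellow_tray: yellow kit tray, 222 x 106 x 13 mm, fixed to the bench, open on top: three compartments in a row along its x axis, each 70 mm (x) by 100 mm (y) inside, their centres at x = -73, 0 and +73 mm from the tray's origin. Floor 3 mm thick, outer walls and the two dividers 3 mm thick and reaching 13 mm above the bench. Origin: centre of its underside, at bench height
- terminal_block_center (a point): green terminal block with four screws, not part of a kit: 42 x 18 x 26 mm high, long along its x. The point is 13 mm above its underside, over the middle of it
- solder_spool_center (a point): spool of solder with red flanges, not part of a kit: upright cylinder, diameter 52 mm, 38 mm high. The point is its centre, 19 mm above its underside
- flux_bottle_center (a point): white bottle with a narrow green cap, not part of a kit: diameter 38 mm, 55 mm high. The point is on its axis, half-way up

How it is judged:
By the outcome, as a careful person would: the job done as asked, in the order asked, and still so for the second after the job is handed in, with the robot touching nothing.
It also fails if it takes over 128 s, if anything falls off the work surface, if the arm or the gripper's body presses on something with over 40 N, if the wrist force passes 120 N, or if a joint passes its speed limit or range.

## Working session

There is one attempt and no reset: what is moved stays moved. The work goes in short steps, each a Python script; the robot and the scene stay as the last script left them, time stands still between calls to the robot, and variables do not carry over. Pictures are saved under pics/ and viewed, about 12 in all and at most 16, crops included, and the job is handed in when it is done.

```bash
mkdir -p pics; ls; python3 - <<'E'
from bench import manip
import cv2
for c in ("top","side"):
    p,d=manip.grab_frame(c); cv2.imwrite(f"pics/{c}0.png",p[:,:,::-1])
    k=manip.get_calibration(c); print(c,k)
    for n in ["tall_capacitor_center","short_capacitor_center","transformer_center","heat_sink_center","relay_center","blue_tray","yellow_tray","terminal_block_center","solder_spool_center","flux_bottle_center"]:
        print(n,[( [round(float(v),3) for v in r["at"]],round(r["confidence"],2)) for r in manip.look_for(c,n)][:3])
print(manip.current_time())
E
```

```text
pics
top {'camera_matrix': array([[434.24939465,   0.        , 320.24608705],
       [  0.        , 434.24939465, 241.86519288],
       [  0.        ,   0.        ,   1.        ]]), 'k1': -0.09252361504779912, 'R': array([[-3.41605170e-04, -9.99993581e-01, -3.56661005e-03],
       [-9.94199046e-01,  7.23229229e-04, -1.07553404e-01],
       [ 1.07555294e-01,  3.50917951e-03, -9.94192911e-01]]), 't': array([0.00094172, 0.59694486, 0.89633055])}
tall_capacitor_center [([0.571, -0.124, 0.04], 0.67), ([0.458, 0.003, 0.065], 0.51), ([0.582, 0.128, 0.034], 0.34)]
short_capacitor_center [([0.577, 0.128, 0.034], 0.61)]
transformer_center [([0.574, -0.123, 0.037], 0.8)]
heat_sink_center [([0.575, -0.007, 0.038], 0.79)]
relay_center [([0.691, 0.074, 0.04], 0.68)]
blue_tray [([0.5, 0.316, 0.006], 0.88)]
yellow_tray [([0.542, -0.318, 0.006], 0.97), ([0.464, -0.146, 0.046], 0.42)]
terminal_block_center [([0.696, -0.075, 0.028], 0.75)]
solder_spool_center [([0.453, 0.153, 0.033], 0.68)]
flux_bottle_center [([0.464, -0.147, 0.044], 0.86)]
side {'camera_matrix': array([[575.63654502,   0.        , 31
[... 248 characters left out ...]
     [ 0.27321975,  0.65084124, -0.70834783]]), 't': array([-0.51324346,  0.21690513,  0.82609908])}
tall_capacitor_center [([0.462, -0.011, 0.048], 0.59), ([0.699, -0.074, 0.017], 0.45)]
short_capacitor_center [([0.581, 0.124, 0.033], 0.81)]
transformer_center [([0.571, -0.136, 0.041], 0.56)]
heat_sink_center [([0.568, -0.016, 0.029], 0.87)]
relay_center [([0.69, 0.067, 0.035], 0.91)]
blue_tray [([0.501, 0.315, 0.004], 0.64), ([0.685, 0.069, 0.036], 0.34)]
yellow_tray [([0.538, -0.316, 0.001], 0.85)]
terminal_block_center [([0.698, -0.074, 0.018], 0.89)]
solder_spool_center [([0.452, 0.144, 0.035], 0.71)]
flux_bottle_center [([0.456, -0.16, 0.043], 0.74), ([0.569, -0.015, 0.029], 0.63)]
1.1
```

View pics/top0.png

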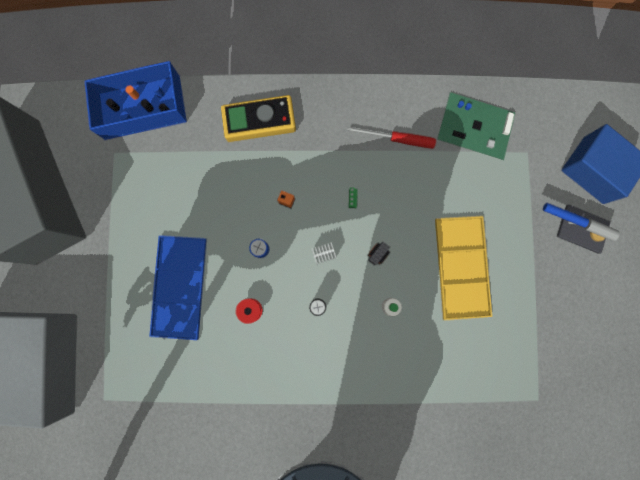

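View pics/side0.png

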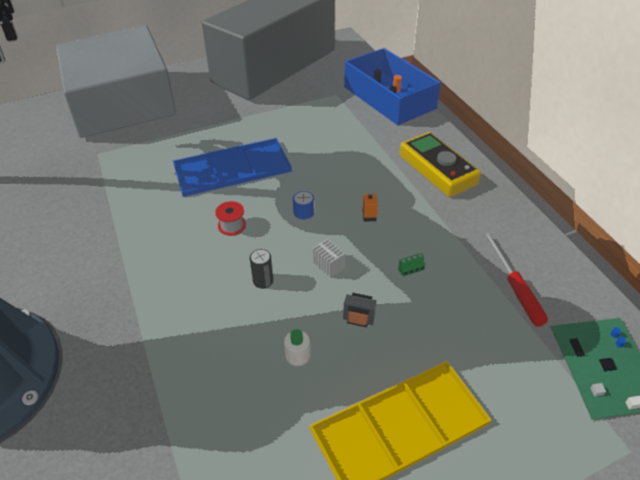

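The pictures agree with the networks: in the top view the parts are at transformer (378,252), black capacitor (318,307), relay (286,199), heat sink (325,252) and blue capacitor (258,248). The trays are at blue (180,287) and yellow (465,267). Next I'll get poses and yaws from the depth and colour data.

```bash
cat > h.py <<'E'
from bench import manip
import numpy as np, cv2
A={"tall":(.458,-.003),"short":(.579,.126),"trans":(.573,-.128),"sink":(.572,-.010),"relay":(.691,.071),"term":(.697,-.074),"spool":(.452,.149),"flux":(.46,-.153)}
H=dict(tall=.06,short=.036,trans=.04,sink=.038,relay=.042,term=.026,spool=.038,flux=.055)
def cloud(c):
    k=manip.get_calibration(c); p,d=manip.grab_frame(c)
    v,u=np.mgrid[:480,:640]
    q=cv2.undistortPoints(np.stack([u,v],-1).reshape(-1,1,2).astype(float),k["camera_matrix"],np.array([k["k1"],0,0,0.]))[:,0]
    z=d.reshape(-1); P=np.c_[q*z[:,None],z]
    X=(P-k["t"])@k["R"]; X[z==0]=np.nan
    return p,X.reshape(480,640,3)
def rect(xy):
    (cx,cy),(w,h),a=cv2.minAreaRect(xy.astype(np.float32))
    if w<h: w,h,a=h,w,a+90      # a = angle of the long side
    return np.round([cx,cy],4),np.round([w,h],4),round((a+90)%180-90,1)
def tops(X,names=A,zmin=.5,at=None):
    for n in names:
        x,y=(at or A)[n]
        m=(np.hypot(X[...,0]-x,X[...,1]-y)<.04)&(X[...,2]>H[n]-.008)&(X[...,2]<H[n]+.012)
        if m.sum()>8: print(n,m.sum(),*rect(X[m][:,:2]),"z",np.round(np.percentile(X[m][:,2],[10,50,90]),3))
def trays(p,X):
    hsv=cv2.cvtColor(p,cv2.COLOR_RGB2HSV)
    for n,lo,hi,c in (("blue",105,125,(.5,.316)),("yellow",18,32,(.54,-.317))):
        m=(hsv[...,0]>=lo)&(hsv[...,0]<=hi)&(hsv[...,1]>130)&(np.hypot(X[...,0]-c[0],X[...,1]-c[1])<.15)&(X[...,2]<.025)
        m=cv2.morphologyEx(m.astype(np.uint8),cv2.MORPH_OPEN,np.ones((3,3)))>0
        if m.sum()>50: print(n,m.sum(),*rect(X[m][:,:2]))
E
python3 - <<'E'
from h import *
for c in("top","side"):
    p,X=cloud(c); print(c); tops(X); trays(p,X)
# wrist overview
R=np.array([[0,0,1],[0,1,0],[-1,0,0.]])
print(manip.get_calibration("wrist"), manip.current_tcp_rot().round(3))
for yaw in(0,90,-90):
    a=np.radians(yaw); Rz=np.array([[np.cos(a),-np.sin(a),0],[np.sin(a),np.cos(a),0],[0,0,1]])
    print(yaw,manip.inverse_kinematics([.5,0,.4],Rz@R),manip.inverse_kinematics([.5,0,.3],Rz@R))
E
```

```text
top
tall 229 [0.46   0.0052] [0.0328 0.0327] 90.0 z [0.059 0.062 0.064]
short 283 [0.5858 0.1326] [0.0392 0.0381] -27.8 z [0.035 0.038 0.04 ]
trans 326 [ 0.5737 -0.1253] [0.0489 0.0358] -37.6 z [0.038 0.04  0.043]
sink 172 [ 0.5738 -0.0066] [0.0436 0.0339] -71.7 z [0.036 0.039 0.041]
relay 166 [0.6922 0.0752] [0.0304 0.0239] 67.9 z [0.041 0.043 0.045]
term 122 [ 0.6976 -0.0714] [0.0421 0.0179] -3.6 z [0.02  0.027 0.029]
spool 493 [0.4504 0.1542] [0.0507 0.0502] -89.6 z [0.037 0.039 0.041]
flux 67 [ 0.4594 -0.1493] [0.0169 0.0165] 86.9 z [0.053 0.056 0.058]
blue 4815 [0.5005 0.3131] [0.2209 0.1078] -3.6
yellow 4811 [ 0.5449 -0.3147] [0.2228 0.1116] 2.9
side
tall 349 [0.4589 0.0047] [0.0344 0.0338] 43.6 z [0.055 0.061 0.063]
short 317 [0.5848 0.1317] [0.0401 0.0399] 26.2 z [0.031 0.036 0.038]
trans 578 [ 0.5722 -0.1258] [0.0486 0.038 ] -38.6 z [0.036 0.039 0.042]
sink 481 [ 0.5734 -0.0076] [0.0461 0.0371] -72.9 z [0.032 0.037 0.04 ]
relay 190 [0.6911 0.0737] [0.0345 0.0236] 63.8 z [0.038 0.042 0.044]
term 194 [ 0.6959 -0.0713] [0.042  0.0176] -0.6 z [0.02  0.025 0.028]
spool 502 [0.45 
[... 450 characters left out ...]
1,  9.64042409e-01,  5.76844206e-04],
       [ 9.30083122e-01, -2.56543928e-01,  2.62926986e-01],
       [ 2.53620751e-01, -6.93357593e-02, -9.64815561e-01]]), 't': array([-0.55118127, -0.03226528,  0.37896925])} [[ 0.     0.266  0.964]
 [ 0.     0.964 -0.266]
 [-1.     0.     0.   ]]
0 [-9.31345840e-02  1.33574199e-01  1.51999959e+00 -4.44089210e-16
  1.48801886e+00 -1.66393091e+00] [-9.31345840e-02  1.92497244e-01  1.68776690e+00 -4.44089210e-16
  1.26132851e+00 -1.66393091e+00]
90 None None
-90 [-9.31345840e-02  1.33574199e-01  1.51999959e+00 -4.44089210e-16
  1.48801886e+00 -9.31345840e-02] [-9.31345840e-02  1.92497244e-01  1.68776690e+00 -4.44089210e-16
  1.26132851e+00 -9.31345840e-02]
```

Top and side agree to within 2 mm and the sizes match. I'll start with the transformer.

```bash
cat >> h.py <<'E'
# part: centre, jaw direction (deg), TCP height for grasping, tray centre/yaw/compartment
P=dict(trans=(.573,-.1255,-38+90,.006),tall=(.4595,.005,None,.018),relay=(.6917,.0745,66.5+90,.008),sink=(.5736,-.007,-72+90,.006),short=(.5853,.132,None,.005))
T=dict(blue=(.500,.313,-3.7),yellow=(.5452,-.314,2.9))
D=dict(trans=("blue",-1),tall=("blue",1),relay=("blue",0),sink=("yellow",-1),short=("yellow",1))
def rot(deg):
    c,s=np.cos(np.radians(deg)),np.sin(np.radians(deg))
    return np.array([[0,c,s],[0,s,-c],[-1,0,0.]])
def best(pos,deg):
    q0=manip.current_qpos(); c=[]
    for d in(deg,deg+180):
        q=manip.inverse_kinematics(pos,rot(d))
        if q is not None: c.append((np.abs(q-q0).max(),d))
    return rot(min(c)[1])
ZT=.14
def pick(n,dx=0,dy=0):
    x,y,j,z=P[n]
    if j is None: j=np.degrees(np.arctan2(y,x))+90
    x+=dx;y+=dy
    manip.move_ptp([x,y,ZT-.03],best([x,y,ZT-.03],j))
    manip.move_l([x,y,z],max_speed=.12); manip.set_gripper(0.,50)
    manip.move_l([x,y,ZT],max_speed=.15)
    print(n,"width mm",round(85*manip.current_grip_width(),1),"F",np.round(manip.current_force(),1),"t",round(manip.current_time(),1))
def place(n):
    t,k=D[n]; x,y,a=T[t]; z=P[n][3]+.004
    x+=.073*k*np.cos(np.radians(a)); y+=.073*k*np.sin(np.radians(a))
    manip.move_ptp([x,y,ZT],best([x,y,ZT],a+90))
    manip.move_l([x,y,z+.015],max_speed=.15); manip.move_l([x,y,z],max_speed=.04)
    print("  F down",np.round(manip.current_force(),1)); manip.set_gripper(.7)
    manip.move_l([x,y,ZT],max_speed=.2)
    print("  placed",n,"t",round(manip.current_time(),1))
def shot(c,f):
    p,_=manip.grab_frame(c); cv2.imwrite(f"pics/{f}.png",p[:,:,::-1])
E
python3 - <<'E'
from h import *
x,y,j,z=P["trans"]
pick("trans"); shot("wrist","w1"); shot("side","s1")
E
```

```text
trans width mm 35.4 F [-0.5 -0.4 -2.2] t 6.6
```

View pics/s1.png

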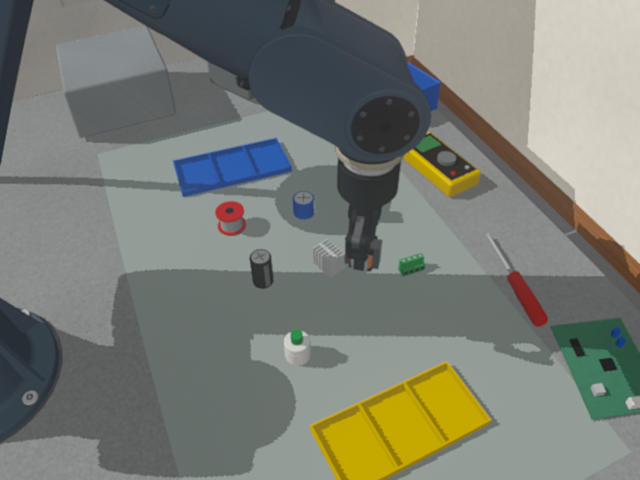

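The transformer is in the jaws at about (362,255), with a measured width of 35.4 mm, and nothing else has moved. I'll place it and carry on with the capacitor.

```bash
python3 - <<'E'
from h import *
place("trans"); pick("tall"); shot("side","s2")
E
```

```text
F down [ 0.3  0.8 -2.4]
  placed trans t 11.0
tall width mm 33.8 F [-0.  -1.1 -0.5] t 14.4
```

View pics/s2.png

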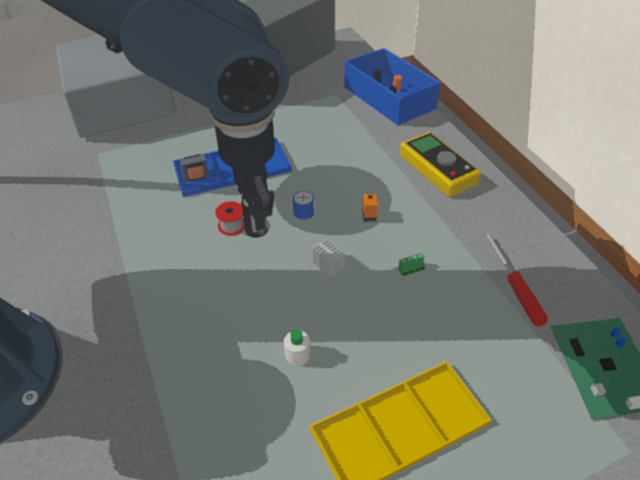

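The transformer stands upright in the blue tray at (195,167), and the capacitor is held upright at (257,222). Next are placing the capacitor, then the relay and the heat sink, with checks at each step.

```bash
python3 - <<'E'
from h import *
place("tall"); pick("relay")
if 85*manip.current_grip_width()>20:
    place("relay"); pick("sink")
shot("side","s3")
E
```

```text
F down [-0.6  0.1  1.6]
  placed tall t 18.1
relay width mm 23.2 F [-0.4  0.2 -0.6] t 22.0
  F down [-0.   0.4 -1. ]
  placed relay t 26.0
sink width mm 33.2 F [-0.4  0.5 -1. ] t 29.6
```

View pics/s3.png

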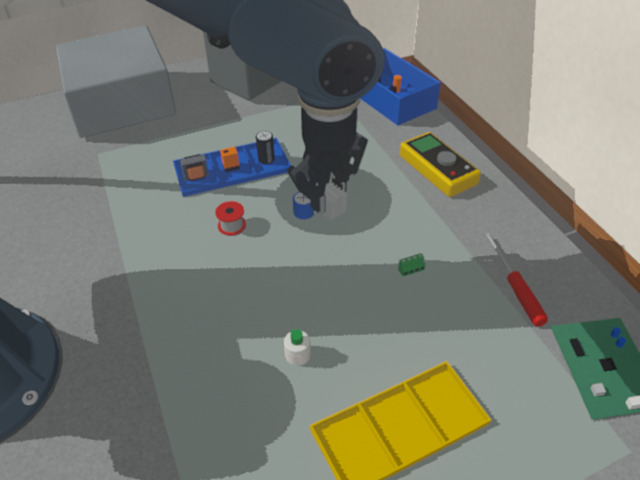

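The blue tray now holds the transformer (195,167), relay (229,158) and black capacitor (265,147), all upright and each in its own compartment. The heat sink is in the jaws.

```bash
python3 - <<'E'
from h import *
place("sink"); pick("short")
if 85*manip.current_grip_width()>34:
    place("short")
    R=rot(0)
    manip.move_ptp([.15,.45,.3],best([.15,.45,.3],0))
    shot("side","s4"); p,X=cloud("top"); cv2.imwrite("pics/t4.png",p[:,:,::-1])
    at=dict(A)
    for n,(t,k) in D.items():
        x,y,a=T[t]; at[n]=(x+.073*k*np.cos(np.radians(a)),y+.073*k*np.sin(np.radians(a))); H[n]+=.003
    tops(X,at=at); print({n:np.round(at[n],3) for n in D})
    print(manip.current_time())
else: shot("side","s4")
E
```

```text
F down [-1.   1.2  0.7]
  placed sink t 33.5
short width mm 38.6 F [-1.1  0.9 -1.2] t 37.6
  F down [-2.8  0.7  4.4]
  placed short t 41.8
tall 226 [0.5729 0.3078] [0.0333 0.033 ] -42.8 z [0.061 0.065 0.066]
short 265 [ 0.6167 -0.3088] [0.0385 0.0369] 89.4 z [0.038 0.041 0.043]
trans 361 [0.4273 0.3184] [0.0488 0.0378] -1.6 z [0.041 0.043 0.046]
sink 186 [ 0.4722 -0.3162] [0.0422 0.0353] -0.1 z [0.037 0.041 0.044]
relay 170 [0.4984 0.3132] [0.03   0.0242] -3.7 z [0.043 0.046 0.048]
term 123 [ 0.6973 -0.0713] [0.0414 0.018 ] -2.1 z [0.019 0.027 0.029]
spool 492 [0.4505 0.1545] [0.0515 0.0501] -89.8 z [0.037 0.039 0.041]
flux 66 [ 0.4595 -0.1493] [0.0171 0.0165] -88.5 z [0.054 0.056 0.058]
{'trans': array([0.427, 0.318]), 'tall': array([0.573, 0.308]), 'relay': array([0.5  , 0.313]), 'sink': array([ 0.472, -0.318]), 'short': array([ 0.618, -0.31 ])}
45.1167
```

View pics/s4.png

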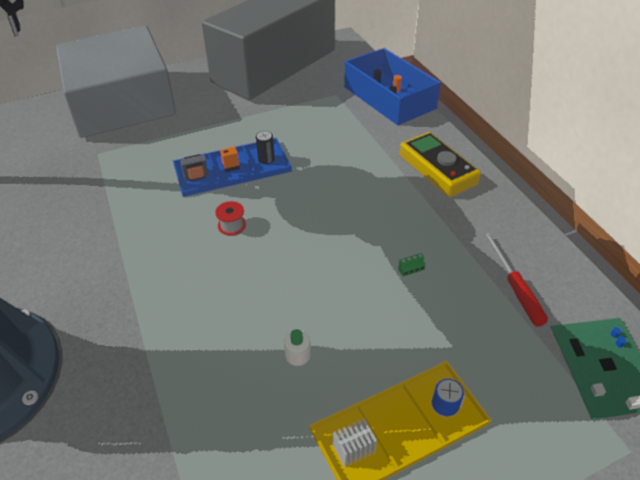

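View pics/t4.png

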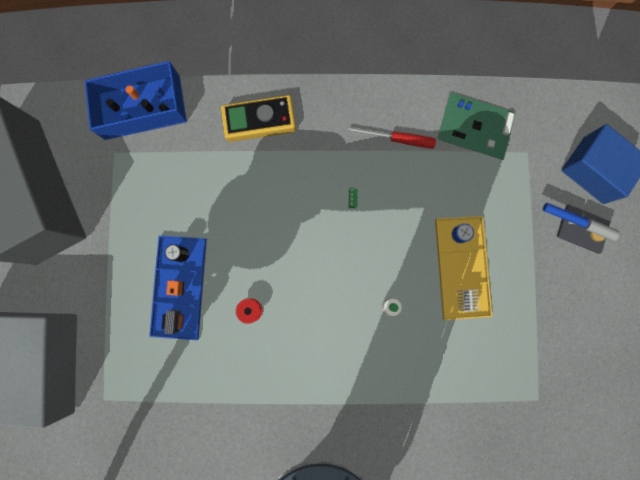

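Both views show every part upright in its own compartment: the blue tray around (174,285), and the yellow tray at (464,232) and (469,299). The other three items haven't moved.

```bash
python3 -c "
from bench import manip
manip.sign_off()"
```

```text
the job is handed in; nothing more can be done
```

Both kits are made up and the job is handed in, at about 45 s of the 128 s allowed. The parts went in one at a time, in the order you listed them:
- **Blue tray:** transformer, tall black capacitor and orange relay.
- **Yellow tray:** finned heat sink and short blue capacitor.

**Final checks:** top depth and the side picture show all five parts upright on the tray floors. Each is within about 2 mm of the middle of its own compartment, and the gripper had let go and moved clear. The terminal block, solder spool and flux bottle are within 0.5 mm of where they started.

Grip widths matched each part to within about 1.5 mm. The wrist force was read only after each lift and just before each release. The highest of those readings was about 5 N, as the short capacitor touched down. No check failed. The networks' first guesses were up to 1 cm off or named the wrong part, so I took positions from the depth data instead.

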